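# Close the cake box and tuck in its flap

## Robot

A 6-joint arm with a two-finger parallel gripper is mounted at the origin on a cart in front of the work surface, level with it; the furniture and walls round the work are solid. World frame = base frame: x ahead of the robot, y to its left, z up, the work surface at z = 0. Lengths are in m, angles in rad, forces in N, time in s.
With the tool pointing down it reaches from about 0.35 to 0.8 m from the base axis. Payload 7.3 kg.
Tool frame: the origin (TCP) lies at the very end of the fingers, on their centre line; the grasp point (between the pads) lies 19 mm behind it; z points along the fingers, y is the line along which they close (so a half turn about z gives the same grasp; the last joint's range is limited). The gripper opens to 85 mm and grips with 20 to 120 N. Pads are 22 mm wide; open, the fingers measure 114 mm over their backs; the gripper's body (76 mm by 85 mm) begins 54 mm behind the grasp point. The pads swing forward as they close: fully open they stand 13 mm farther back than shut.
Start: joints at [1.168, 0.342, 1.524, -0, 1.275, -0.146], TCP at [0.133, 0.508, 0.231] pointing down, gripper open.
Joint ranges: [-2.53, 2.53], [-0.77, 2.02], [0.04, 2.7], [-1, 4.14], [0.28, 2.66], [-3.11, 3.11]. Speed limits (rad/s): [2.57, 2.57, 3.14, 3.14, 3.14, 3.14].

## Interface

Orientations are given as a unit quaternion [x, y, z, w].
In Python, from rig import telemetry, cams, robot gives the robot as it stands. The module is installed in compiled form; this text tells all that it offers.
- The arm moves only by the shell command python3 -m crank 'ROWS' [FORCE]. ROWS is a JSON object of lists of equal length, an entry for each row: "gripper": the finger opening in mm, from 0 to 85.4; "linear": the shift along the tool's x, y, z in mm, a list of three; "rotation": the turn, a rotation vector about the tool's x, y, z in rad, a list of three. A call has 1 to 10 rows; each row is the pose to reach, as a shift and turn from the pose commanded when the call began, along the tool's axes at that moment; what a row does not reach only later rows make up. A row lasts 1/10 s, in which the tool goes at most 50 mm and 8.59 degrees, less where a joint would pass 70% of its speed; a pose out of reach is approached as far as the arm can. A call with a gripper value outside its range is refused whole. The fingers move at their own pace and stop on an object; FORCE is the grip in N (left out, the last holds). Time passes only in rows, so rows that repeat a pose let the fingers close. It gives the time, the measured TCP pose, the force, the opening and the grip force at its end, in the units of the state.
- telemetry.sense(): the state, without advancing time (a new reading comes with each control period).
- cams.read_camera(name): name is "side" or "top"; returns a dict with "frame" (384x512x3 uint8, blue, green, red), "fx", "fy", "cx", "cy" (pixels), "view" (4x4, takes a point from world to camera coordinates). Camera axes: x right, y down, z forward; pixel columns grow to the right and rows downward; lengths in m; the calibration is good to about 2 mm. A picture is of the moment at which its call begins. There is no depth.
- robot.sign_off(): hands the job in; it is judged then, once.
The state is a dict: "time_s": time; "q": joint angles; "dq": joint speeds; "joint_efforts": joint torques, N m; "eef_pos": TCP position; "eef_rot": TCP orientation; "force": force on the tool from outside, world axes, zero at the start; "torque": the same for the moment, N m; "finger_gap": finger opening in m; "finger_force": force on a finger pad.
Only numpy, scipy, OpenCV 4.12 (cv2) and the standard library are available. Lean on these libraries where they do the work, as an engineer would, in place of code of your own. Each camera call takes 0.05 s, during which the arm holds its last target. There are 200 camera calls.

## Task

Close the cake box for the customer: fold the tuck flap on the lid's front edge well down, then push the lid shut so that the flap slips inside the front wall and its hem catches beneath the lip there, and the lid stays down by itself. Only push with the fingertips: do not pick up or tip the box, shove it away or crush it, and leave the espresso cup and the shaker where they stand.

Things in the scene. Friction and masses are not known exactly. Their poses are not given: they have to be found in the camera images.
- cake_box: Loose brown cardboard cake box, 160 x 160 x 70 mm high, 0.8 kg, a tart inside. Origin: centre of its underside; x runs from the front wall (x = -80 mm, facing roughly the robot) to the far wall, z up. From the top of the 3 mm front wall a full-width lip slopes down and inwards, from (x -79, z 70) to (x -66.5, z 57) mm: it guides the flap in, then retains it.
- lid (a joint): Lid angle, rad: 0 = shut on the walls, grows as it opens. One panel 137 mm long, 158 mm wide, 2.5 mm thick, hinged at the far wall. The stiff crease holds it anywhere from about 0.35 to 1.2; pushed lower and let go it springs back to 0.3 or 0.4 unless the flap has caught beneath the lip. 5 to 12 N on its front part push it shut.
- flap (a joint): Angle of flap to lid, rad: 0 = straight on from the lid, 1.57 = square to it, on its underside. Stays anywhere from about 0.3 to 1.4; folded further (1 to 2 N at the edge) it springs back to about 1.45. At 1.25 or more, pushing the lid down slides its edge down the lip, which bends it in until the hem snaps out beneath the lip; with less it lands on or outside the front wall.
- lid_hinge (a point): Middle of the lid's hinge line, at (78, 0, 71.5) mm in the box's frame; the line runs along the box's y axis.
- crease (a point): Middle of the crease between lid and flap, on the lid's front edge, 137 mm from the lid's hinge line. The crease runs along the box's y axis.
- flap_edge (a point): Middle of the flap's free edge, 34 mm from the crease. The flap is 64 mm wide and 2 mm thick.
- hem (a point): Middle of the upper edge of the flap's hem: along its free edge the flap is folded back on its outer face, so that this edge stands 6.5 mm off the flap's outer face, 20 mm from the crease. It ends up beneath the lip.
- lip_edge (a point): Middle of the lower inner edge of the lip inside the front wall, at (-66.5, 0, 57) mm in the box's frame.
- espresso_cup: Bystander: loose light blue espresso cup, 64 mm across, 93 mm with its handle, 53 mm high, about 0.15 m to the left of the box's centre. Origin at the centre of its underside.
- shaker: Bystander: loose glass shaker with a metal cap, 44 mm across, 90 mm high, about 0.14 m to the right of the box's centre. Origin at the centre of its underside.

How it is judged:
On the way:
1. the flap is folded down while the lid still stands open (value of joint flap above 1.25 rad and value of joint lid above 0.26 rad), for 0.2 s.
At the end, for the whole second after the job is handed in: Released, the lid stays shut (within 0.08 rad, about 11 mm at its front edge); the flap hangs inside the front wall, 1.05 to 1.5 rad to the lid, with its hem under the lip, outward of the lip's lower edge; the box stands level on the worktop, at rest (value of joint lid below 0.08 rad and value of joint flap between 1.05 and 1.5 rad and z of flap_edge in the frame of cake_box below 0.05 m and z of hem in the frame of cake_box below 0.062 m and x of hem in the frame of cake_box between -0.078 and -0.067 m and angle between cake_box's own z axis and vertical below 0.05 rad and height (world z) of cake_box below 0.005 m and linear speed of cake_box below 0.01 m/s and velocity of joint lid between -0.05 and 0.05 rad/s); the robot touches nothing.
It fails at once if the box is lifted or tipped (height (world z) of cake_box above 0.015 m or angle between cake_box's own z axis and vertical above 0.15 rad).
It fails at once if the box is shoved away (more than 50 mm) (distance of cake_box from where it was at the start of the episode above 0.05 m).
It fails at once if the box is crushed (more than 60 N) (contact force between any of the arm, the fingers and cake_box above 60 N).
It fails at once if the espresso cup is disturbed (moved more than 25 mm or tipped) (distance of espresso_cup from where it was at the start of the episode above 0.025 m or angle between espresso_cup's own z axis and vertical above 0.3 rad).
It fails at once if the shaker is disturbed (moved more than 25 mm or tipped) (distance of shaker from where it was at the start of the episode above 0.025 m or angle between shaker's own z axis and vertical above 0.3 rad).
It also fails if it takes over 48 s, if anything falls off the work surface, if the arm or the gripper's body presses on something with over 40 N, if the wrist force passes 120 N, or if a joint passes its speed limit or range.

## Working session

There is one attempt and no reset: what is moved stays moved. The work goes in short steps, Python scripts to look and compute and a shell command to move; the robot and the scene stay as the last step left them, time stands still between calls to the robot, and variables do not carry over. Pictures are saved under pics/ and viewed, at most 10 in all, crops included, and the job is handed in when it is done.

```bash
mkdir -p pics; cat > h.py <<'E'
import numpy as np, cv2
from rig import telemetry, cams, robot
from scipy.spatial.transform import Rotation as R
def shot(n,f=None):
    d=cams.read_camera(n)
    if f: cv2.imwrite('pics/'+f,d['frame'])
    return d
def ray(d,u,v):
    V=np.array(d['view']);Rm=V[:3,:3];o=-Rm.T@V[:3,3]
    r=Rm.T@np.array([(u-d['cx'])/d['fx'],(v-d['cy'])/d['fy'],1]);return o,r/np.linalg.norm(r)
def onz(d,u,v,z):
    o,r=ray(d,u,v);return o+r*(z-o[2])/r[2]
def proj(d,p):
    V=np.array(d['view']);c=V[:3,:3]@np.array(p)+V[:3,3];return (d['fx']*c[0]/c[2]+d['cx'],d['fy']*c[1]/c[2]+d['cy'])
def tri(d1,a,d2,b):
    o1,r1=ray(d1,*a);o2,r2=ray(d2,*b)
    t=np.linalg.lstsq(np.c_[r1,-r2],o2-o1,rcond=None)[0]
    p,q=o1+t[0]*r1,o2+t[1]*r2;return (p+q)/2,np.linalg.norm(p-q)
E
python3 - <<'E'
from h import *
for n in('top','side'):
    d=shot(n,n+'0.png');print(n,ray(d,256,192),d['fx'])
s=telemetry.sense();print(s['time_s'],s['eef_pos'],s['eef_rot'],s['force'])
a=cv2.imread('pics/top0.png');b=cv2.imread('pics/side0.png')
E
```

```text
top (array([0.44475074, 0.03393379, 0.93171011]), array([ 0.10194732, -0.02835229, -0.99438569])) 380.65258896295006
side (array([ 0.14456144, -0.65432828,  0.42765194]), array([ 0.44197385,  0.80076072, -0.40427886])) 423.741899917465
0.1 [0.13317488 0.50745951 0.23068643] [ 1.28065997e-01  9.91765406e-01 -6.63633721e-04 -2.00164333e-04] [ 0.69155648 -1.01407038  0.20851947]
```

View pics/top0.png

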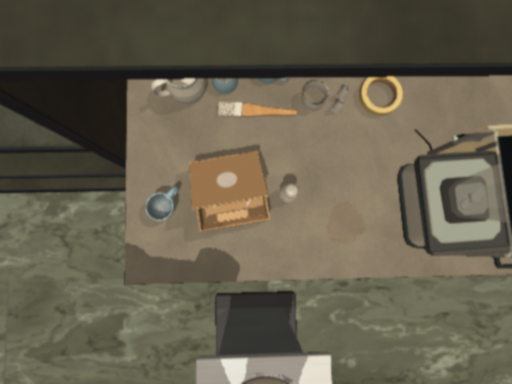

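View pics/side0.png

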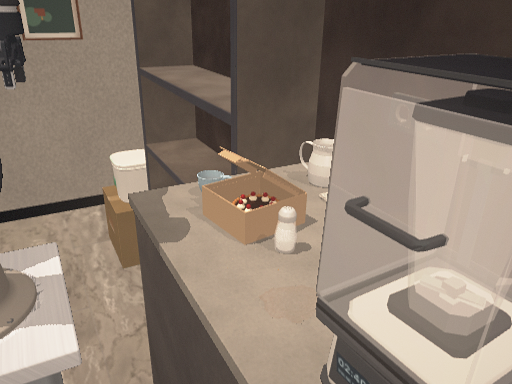

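The top view shows the box around (230,190), its front edge near (200..270, 229..218), the cup at (160,206) and the shaker at (289,190). The side view has the lid edge-on at (220..265, 152..168). I'll enlarge both.

```bash
python3 - <<'E'
import cv2,numpy as np
a=cv2.imread('pics/top0.png')[140:240,140:310];b=cv2.imread('pics/side0.png')[130:260,185:325]
a=cv2.resize(a,None,fx=4.6,fy=4.6,interpolation=cv2.INTER_CUBIC);b=cv2.resize(b,None,fx=4.6,fy=4.6,interpolation=cv2.INTER_CUBIC)
cv2.imwrite('pics/ta.png',a);cv2.imwrite('pics/sa.png',b)
E
```

```text
(no output)
```

View pics/ta.png

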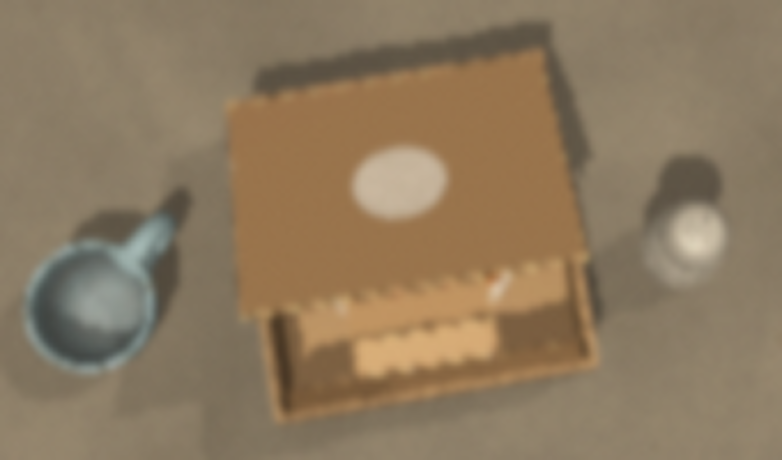

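View pics/sa.png

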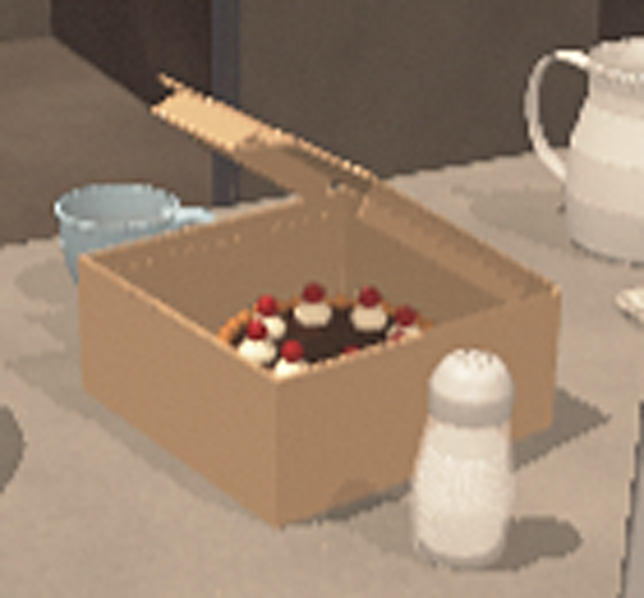

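The enlarged top view gives the front wall corners at crop (280,418) and (598,363), and the lid's crease line from (243,315) to (588,255). The flap is the light strip at (352..497, 340..378). In the side view the hinge corner is at crop (555,292), the lid's front-right corner near (375,180), and the flap tip near (155..165, 80..110). The next script works out the box pose and the lid and flap angles.

```bash
python3 - <<'E'
from h import *
t=shot('top');s=shot('side')
T=lambda u,v:(140+(u+.5)/4.6-.5,140+(v+.5)/4.6-.5);S=lambda u,v:(185+(u+.5)/4.6-.5,130+(v+.5)/4.6-.5)
FL=onz(t,*T(278,418),.07);FR=onz(t,*T(598,364),.07);BL=onz(t,*T(228,100),.0725);BR=onz(t,*T(545,48),.0725)
print('top',FL,FR,BL,BR, np.linalg.norm(FL-FR),np.linalg.norm(FL-BL))
print('side wall',onz(s,*S(80,256),.07),onz(s,*S(278,380),.07),onz(s,*S(558,292),.07),onz(s,*S(278,525),0))
y=(FL-FR)[:2]+(BL-BR)[:2];yaw=np.arctan2(-y[0],y[1]);
print('yaw',yaw)
c,n=np.cos(yaw),np.sin(yaw);Rz=np.array([[c,-n,0],[n,c,0],[0,0,1]])
O=(FL+FR)/2+Rz@[.08,0,0];O[2]=0;print('O',O)
def L(p):return Rz.T@(np.array(p)-O)
for sh in[(onz(s,*S(80,256),.07)),(onz(s,*S(278,380),.07))]:print(L(sh))
# crease in top: intersect ray with plane y=+-79 not good; use lid arc
def scan(ang):
    P=O+Rz@np.array([.078-.137*np.cos(ang),0,.0715+.137*np.sin(ang)]);return P
for a in np.arange(.3,1.3,.1):
    P=scan(a)
    e=[P+Rz@[0,k*.079,0] for k in(1,-1)]
    pt=[(np.array(proj(t,q))-140)*4.6 for q in e]
    ps=[(np.array(proj(s,q))-[185,130])*4.6 for q in e]
    print(round(a,2),np.round(pt).tolist(),np.round(ps).tolist())
np.savez('box.npz',O=O,Rz=Rz,yaw=yaw)
cup=onz(t,*T(92,305),.053);sh=onz(t,*T(697,232),.09);print('cup',cup,'shaker',sh,L(cup),L(sh))
E
```

```text
top [0.44886059 0.13677735 0.07      ] [ 0.47170638 -0.0200614   0.07      ] [0.60599785 0.16008831 0.0725    ] [0.62963079 0.0024737  0.0725    ] 0.1584939199851715 0.15887658483994074
side wall [0.44834823 0.13714515 0.07      ] [ 0.47218756 -0.01951918  0.07      ] [0.62635367 0.00297914 0.07      ] [ 0.47366957 -0.0176082   0.        ]
yaw 0.14674548180045885
O [0.53942366 0.07005553 0.        ]
[-0.08028677  0.07968555  0.07      ]
[-0.07961101 -0.07878075  0.07      ]
0.3 [[257.0, 358.0], [591.0, 302.0]] [[127.0, 159.0], [331.0, 269.0]]
0.4 [[252.0, 347.0], [591.0, 290.0]] [[135.0, 131.0], [340.0, 238.0]]
0.5 [[246.0, 333.0], [590.0, 275.0]] [[145.0, 103.0], [353.0, 207.0]]
0.6 [[240.0, 316.0], [589.0, 257.0]] [[158.0, 77.0], [367.0, 176.0]]
0.7 [[234.0, 296.0], [587.0, 237.0]] [[173.0, 51.0], [384.0, 147.0]]
0.8 [[227.0, 273.0], [585.0, 214.0]] [[189.0, 27.0], [403.0, 119.0]]
0.9 [[220.0, 248.0], [582.0, 188.0]] [[207.0, 5.0], [423.0, 94.0]]
1.0 [[214.0, 221.0], [579.0, 160.0]] [[227.0, -15.0], [445.0, 70.0]]
1.1 [[207.0, 191.0], [575.0, 131.0]] [[248.0, -33.0], [468.0, 49.0]]
1.2 [[200.0, 160.0], [570.0, 100.0]] [[270.0, -48.0], [491.0, 31.0]]
cup [0.50710418 0.23081877 0.053     ] shaker [ 0.53389019 -0.06855668  0.09      ] [-0.00846541  0.16376112  0.053     ] [-0.02574179 -0.13631333  0.09      ]
```

The box pose is consistent across both views, and the lid is at about 0.6 rad. The flap angle and the tool moves come next.

```bash
cat >> h.py <<'E'
try:
    _b=np.load('box.npz');O,Rz,yaw=_b['O'],_b['Rz'],float(_b['yaw'])
    W=lambda p:O+Rz@np.array(p)
    L=lambda p:Rz.T@(np.array(p)-O)
except Exception: pass
def go(local,align=False):
    s=telemetry.sense();Rt=R.from_quat(s['eef_rot']);d=Rt.inv().apply(W(local)-s['eef_pos'])*1000
    y=Rt.apply([0,1,0]);yt=np.arctan2(-y[0],y[1]);print('shift mm',d.round(1),'rotz',round(-(yaw-yt),3),'local now',L(s['eef_pos']).round(4))
E
python3 - <<'E'
from h import *
t=shot('top','t1.png');s=shot('side')
a=.6;C=np.array([.078-.137*np.cos(a),0,.0715+.137*np.sin(a)])
for f in np.arange(0,1.5,.2):
    E=C+.034*np.array([-np.cos(a-f),0,np.sin(a-f)])
    e=[W(E+[0,k*.032,0]) for k in(1,-1)]
    print(round(f,2),E.round(3),[((np.array(proj(t,q))-140)*4.6).round().tolist() for q in e],[((np.array(proj(s,q))-[185,130])*4.6).round().tolist() for q in e])
go([-.125,0,.22])
E
```

```text
0.0 [-0.063  0.     0.168] [[351.0, 359.0], [497.0, 334.0]] [[160.0, 73.0], [244.0, 113.0]]
0.2 [-0.066  0.     0.162] [[353.0, 367.0], [498.0, 342.0]] [[154.0, 87.0], [238.0, 128.0]]
0.4 [-0.068  0.     0.156] [[355.0, 372.0], [499.0, 348.0]] [[151.0, 102.0], [234.0, 144.0]]
0.6 [-0.069  0.     0.149] [[357.0, 374.0], [499.0, 350.0]] [[150.0, 117.0], [232.0, 159.0]]
0.8 [-0.068  0.     0.142] [[358.0, 373.0], [498.0, 349.0]] [[151.0, 132.0], [234.0, 174.0]]
1.0 [-0.066  0.     0.136] [[358.0, 369.0], [498.0, 345.0]] [[155.0, 145.0], [238.0, 188.0]]
1.2 [-0.063  0.     0.13 ] [[358.0, 362.0], [496.0, 339.0]] [[162.0, 156.0], [244.0, 200.0]]
1.4 [-0.059  0.     0.124] [[357.0, 353.0], [495.0, 330.0]] [[170.0, 165.0], [253.0, 209.0]]
shift mm [-389.  -369.2   11.2] rotz -0.404 local now [-0.3378  0.4923  0.2311]
```

The flap is at about 0.45 rad, so I'll press its edge down first and then push it inward. I'm approaching with the fingers shut.

```bash
python3 -m crank '{"gripper":[0,0,0,0,0,0,0,0,0,0],"linear":[[-32,-31,0],[-65,-62,0],[-97,-92,0],[-130,-123,0],[-162,-154,0],[-195,-185,0],[-227,-215,0],[-260,-246,0],[-292,-277,0],[-324,-308,0]],"rotation":[[0,0,-0.1],[0,0,-0.2],[0,0,-0.3],[0,0,-0.404],[0,0,-0.404],[0,0,-0.404],[0,0,-0.404],[0,0,-0.404],[0,0,-0.404],[0,0,-0.404]]}' 30; python3 -c "
from h import *
go([-.078,0,.18])"
```

```text
time_s: 1.3
eef_pos: [0.3691, 0.1259, 0.2315]
eef_rot: [-0.073, 0.997, 0.0, 0.0]
force: [1.7, 1.1, -0.3]
finger_gap: -0.0003
finger_force: 0.0
shift mm [-82.2 -80.2  51.6] rotz 0.0 local now [-0.1603  0.0802  0.2315]
```

```bash
python3 -m crank '{"gripper":[0,0,0,0,0],"linear":[[-30,-30,5],[-60,-60,10],[-79,-80,20],[-79,-80,45],[-79,-80,52]],"rotation":[[0,0,0],[0,0,0],[0,0,0],[0,0,0],[0,0,0]]}'; python3 -c "
from h import *
go([-.078,0,.165])
d=shot('side');t=shot('top')
a=cv2.resize(d['frame'][60:240,180:330],None,fx=3,fy=3,interpolation=cv2.INTER_CUBIC)
b=cv2.resize(t['frame'][140:280,180:290],None,fx=3.6,fy=3.6,interpolation=cv2.INTER_CUBIC)
h=540;b=b[:h] if b.shape[0]>h else cv2.copyMakeBorder(b,0,h-b.shape[0],0,0,0)
cv2.imwrite('pics/c1.png',np.hstack([a,b[:, :350]]))"
```

```text
time_s: 1.8
eef_pos: [0.4573, 0.0595, 0.1771]
eef_rot: [-0.073, 0.997, 0.0, -0.002]
force: [-0.6, 0.5, 0.3]
finger_gap: -0.0001
finger_force: 0.0
shift mm [-4.8 -1.5 12.1] rotz -0.001 local now [-0.0828  0.0015  0.1771]
```

View pics/c1.png

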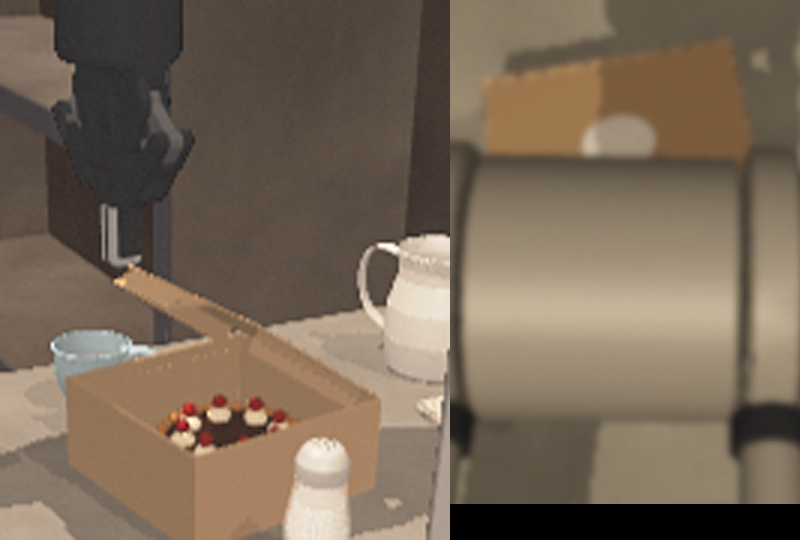

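The fingertip (crop ~(122,262)) is just above and in front of the flap edge (~(120,280)). Pressing down now.

```bash
python3 -m crank '{"gripper":[0,0,0,0,0,0,0,0,0,0],"linear":[[-7,0,5],[-8,0,12],[-8,0,18],[-8,0,24],[-8,0,30],[-8,0,36],[-8,0,42],[-6,0,48],[-6,0,54],[-6,0,58]],"rotation":[[0,0,0],[0,0,0],[0,0,0],[0,0,0],[0,0,0],[0,0,0],[0,0,0],[0,0,0],[0,0,0],[0,0,0]]}'; python3 -c "
from h import *
go([-.06,0,.12])
d=shot('side')
a=cv2.resize(d['frame'][90:230,180:330],None,fx=5,fy=4.2,interpolation=cv2.INTER_CUBIC)
cv2.imwrite('pics/c2.png',a)"
```

```text
time_s: 2.9
eef_pos: [0.464, 0.0609, 0.1206]
eef_rot: [-0.074, 0.997, 0.0, -0.0]
force: [-0.2, 0.1, -0.1]
finger_gap: -0.0002
finger_force: 0.3
shift mm [-16.   -2.    0.6] rotz 0.0 local now [-0.076   0.002   0.1206]
```

View pics/c2.png

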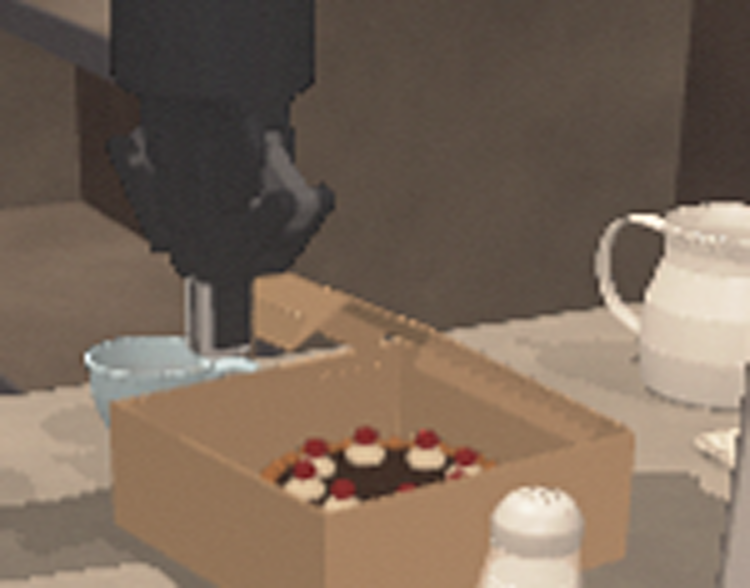

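The flap now hangs down behind the finger (edge ~(250..350,350)) and the lid is still up. I'll fold it further inward, past 1.45 rad.

```bash
python3 -m crank '{"gripper":[0,0,0,0,0,0,0,0,0,0],"linear":[[0,0,6],[0,0,9],[-3,0,9],[-6,0,9],[-9,0,9],[-12,0,9],[-15,0,9],[-17,0,9],[-17,0,9],[-17,0,9]],"rotation":[[0,0,0],[0,0,0],[0,0,0],[0,0,0],[0,0,0],[0,0,0],[0,0,0],[0,0,0],[0,0,0],[0,0,0]]}'; python3 -c "
from h import *
go([-.06,0,.12])
d=shot('side')
a=cv2.resize(d['frame'][90:230,180:330],None,fx=5,fy=4.2,interpolation=cv2.INTER_CUBIC)
cv2.imwrite('pics/c3.png',a)"
```

```text
time_s: 3.95
eef_pos: [0.4813, 0.0635, 0.1124]
eef_rot: [-0.074, 0.997, 0.0, 0.0]
force: [-1.3, 0.3, -0.0]
finger_gap: -0.0003
finger_force: 0.3
shift mm [ 1.6 -2.  -7.6] rotz 0.0 local now [-0.0584  0.002   0.1124]
```

View pics/c3.png

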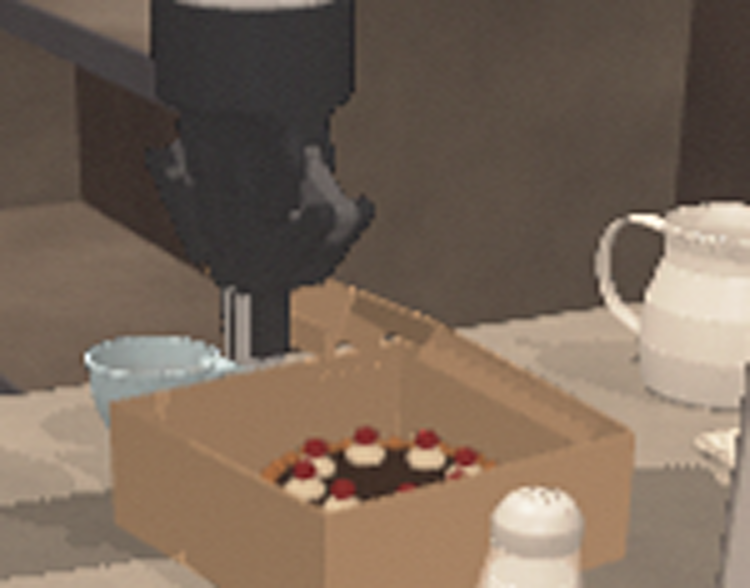

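A 1.3 N reaction shows the flap is resisting as expected. I'll push slightly more, then back off and check.

```bash
python3 -m crank '{"gripper":[0,0,0,0,0,0,0,0,0,0],"linear":[[-2,0,0],[-4,0,0],[-4,0,0],[-4,0,0],[5,0,0],[20,0,0],[50,0,0],[80,0,-20],[80,0,-60],[80,0,-90]],"rotation":[[0,0,0],[0,0,0],[0,0,0],[0,0,0],[0,0,0],[0,0,0],[0,0,0],[0,0,0],[0,0,0],[0,0,0]]}'; python3 -c "
from h import *
go([-.04,0,.2])
d=shot('side')
a=cv2.resize(d['frame'][130:230,180:330],None,fx=5,fy=5,interpolation=cv2.INTER_CUBIC)
cv2.imwrite('pics/c4.png',a)
for la in(.5,.6,.65):
  C=np.array([.078-.137*np.cos(la),0,.0715+.137*np.sin(la)])
  P=lambda q:((np.array(proj(d,W(q)))-[180,130])*5).round().tolist()
  print(la,'crease',P(C+[0,.079,0]),P(C-[0,.079,0]),P(C+[0,.032,0]),P(C-[0,.032,0]))
  for f in(1.1,1.2,1.3,1.4,1.5):
    E=C+.034*np.array([-np.cos(la-f),0,np.sin(la-f)]);print(f,P(E+[0,.032,0]),P(E-[0,.032,0]))
"
```

```text
time_s: 5.0
eef_pos: [0.401, 0.0516, 0.204]
eef_rot: [-0.073, 0.997, -0.0, 0.001]
force: [1.0, 1.0, 0.3]
finger_gap: -0.0004
finger_force: 0.0
shift mm [-99.7  -2.    4.1] rotz 0.0 local now [-0.1397  0.002   0.204 ]
0.5 crease [183.0, 112.0] [408.0, 225.0] [244.0, 143.0] [335.0, 188.0]
1.1 [187.0, 200.0] [275.0, 249.0]
1.2 [191.0, 205.0] [280.0, 254.0]
1.3 [196.0, 210.0] [285.0, 259.0]
1.4 [201.0, 214.0] [290.0, 263.0]
1.5 [207.0, 217.0] [296.0, 266.0]
0.6 crease [197.0, 83.0] [424.0, 191.0] [258.0, 113.0] [350.0, 156.0]
1.1 [197.0, 164.0] [287.0, 211.0]
1.2 [201.0, 170.0] [290.0, 217.0]
1.3 [205.0, 175.0] [295.0, 222.0]
1.4 [210.0, 180.0] [300.0, 227.0]
1.5 [216.0, 183.0] [305.0, 231.0]
0.65 crease [204.0, 69.0] [433.0, 175.0] [266.0, 98.0] [358.0, 141.0]
1.1 [204.0, 146.0] [294.0, 192.0]
1.2 [207.0, 152.0] [297.0, 198.0]
1.3 [211.0, 158.0] [301.0, 204.0]
1.4 [216.0, 163.0] [306.0, 209.0]
1.5 [221.0, 167.0] [311.0, 214.0]
```

View pics/c4.png

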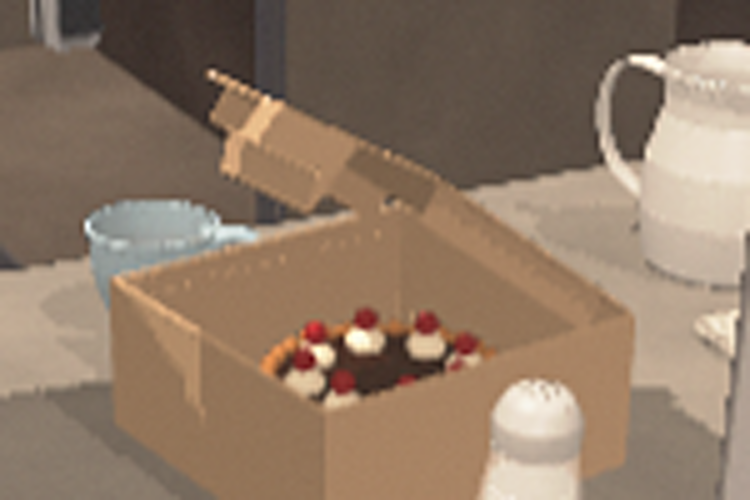

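The lid is at about 0.65 rad (crease corners (208,70) and (437,175)). The flap's lower corners at (222,172) and (308,212) put it near 1.45–1.5 rad. Next I'll move above the lid's front part and push it down along its arc.

```bash
python3 -m crank '{"gripper":[0,0,0,0,0,0],"linear":[[-40,-1,0],[-80,-2,0],[-120,-2,0],[-133,-2,10],[-133,-2,30],[-133,-2,40]],"rotation":[[0,0,0],[0,0,0],[0,0,0],[0,0,0],[0,0,0],[0,0,0]]}'; python3 -c "
from h import *
for a in (.65,.5,.35,.2,.1,.0): go([.089-.12*np.cos(a),0,.0728+.12*np.sin(a)])"
```

```text
time_s: 5.65
eef_pos: [0.5331, 0.0692, 0.1604]
eef_rot: [-0.074, 0.997, 0.0, -0.001]
force: [-0.7, -0.6, -0.7]
finger_gap: -0.0
finger_force: 0.0
shift mm [ 0.1 -0.1 15. ] rotz 0.0 local now [-6.400e-03  1.000e-04  1.604e-01]
shift mm [ 9.8 -0.1 30.1] rotz 0.0 local now [-6.400e-03  1.000e-04  1.604e-01]
shift mm [17.2 -0.1 46.5] rotz 0.0 local now [-6.400e-03  1.000e-04  1.604e-01]
shift mm [22.1 -0.2 63.9] rotz 0.0 local now [-6.400e-03  1.000e-04  1.604e-01]
shift mm [23.8 -0.2 75.7] rotz 0.0 local now [-6.400e-03  1.000e-04  1.604e-01]
shift mm [24.4 -0.2 87.7] rotz 0.0 local now [-6.400e-03  1.000e-04  1.604e-01]
```

```bash
python3 -m crank '{"gripper":[0,0,0,0,0,0,0,0,0],"linear":[[0,0,8],[0,0,15],[5,0,22],[10,0,30],[13,0,36],[15,0,41],[17,0,46],[19,0,52],[20,0,56]],"rotation":[[0,0,0],[0,0,0],[0,0,0],[0,0,0],[0,0,0],[0,0,0],[0,0,0],[0,0,0],[0,0,0]]}'; python3 -c "
from h import *
for a in (.2,.1,.0): go([.089-.12*np.cos(a),0,.0728+.12*np.sin(a)])"
```

```text
time_s: 6.55
eef_pos: [0.5135, 0.0663, 0.1058]
eef_rot: [-0.074, 0.997, 0.0, -0.0]
force: [-1.5, -0.7, 3.8]
finger_gap: -0.0001
finger_force: 1.7
shift mm [ 2.4 -0.   9.1] rotz 0.001 local now [-0.0262  0.      0.1058]
shift mm [ 4.2 -0.  21. ] rotz 0.001 local now [-0.0262  0.      0.1058]
shift mm [ 4.8 -0.  33. ] rotz 0.001 local now [-0.0262  0.      0.1058]
```

```bash
python3 -m crank '{"gripper":[0,0,0,0,0,0,0,0,0],"linear":[[1,0,4],[2,0,9],[3,0,13],[4,0,17],[4,0,21],[5,0,25],[5,0,28],[5,0,31],[5,0,32]],"rotation":[[0,0,0],[0,0,0],[0,0,0],[0,0,0],[0,0,0],[0,0,0],[0,0,0],[0,0,0],[0,0,0]]}'; python3 -c "
from h import *
s=telemetry.sense();go([-.031,0,.0728]);print(s['force'])
d=shot('side')
a=cv2.resize(d['frame'][130:230,180:330],None,fx=5,fy=5,interpolation=cv2.INTER_CUBIC)
cv2.imwrite('pics/c5.png',a)"
```

```text
time_s: 7.45
eef_pos: [0.509, 0.0656, 0.0739]
eef_rot: [-0.074, 0.997, 0.0, -0.0]
force: [-0.9, -0.9, 5.0]
finger_gap: 0.0
finger_force: 2.2
shift mm [ 0.2 -0.   1.1] rotz 0.0 local now [-0.0308  0.      0.0739]
[-0.89269368 -0.85875145  4.96760344]
```

View pics/c5.png

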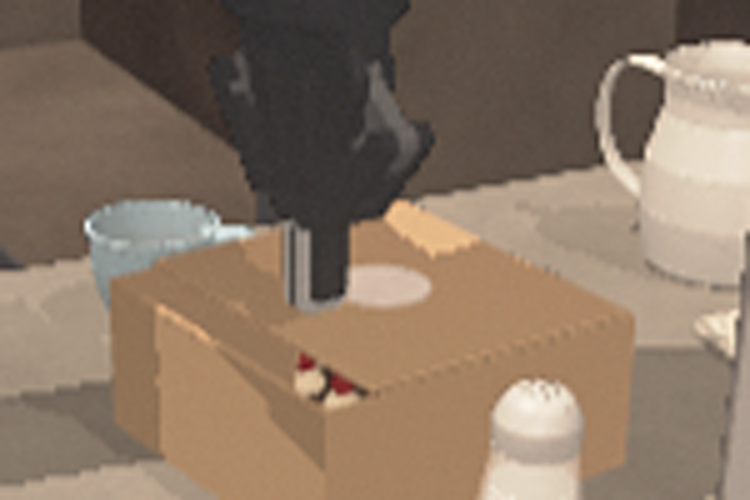

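The lid is nearly shut, with 5 N on the tool. I'll press firmly for a moment so the hem catches.

```bash
python3 -m crank '{"gripper":[0,0,0,0],"linear":[[0,0,1],[0,0,2],[0,0,3],[0,0,3]],"rotation":[[0,0,0],[0,0,0],[0,0,0],[0,0,0]]}'
```

```text
time_s: 7.9
eef_pos: [0.509, 0.0656, 0.0724]
eef_rot: [-0.074, 0.997, -0.0, 0.0]
force: [-6.0, -0.9, 13.9]
finger_gap: -0.0002
finger_force: 7.2
```

```bash
python3 -m crank '{"gripper":[0,0,0],"linear":[[0,0,1],[0,0,2],[0,0,2]],"rotation":[[0,0,0],[0,0,0],[0,0,0]]}'; python3 -m crank '{"gripper":[0,0,0,0,0,0,0,0],"linear":[[0,0,-5],[0,0,-15],[0,0,-40],[0,0,-80],[40,0,-110],[80,0,-120],[120,0,-120],[120,0,-120]],"rotation":[[0,0,0],[0,0,0],[0,0,0],[0,0,0],[0,0,0],[0,0,0],[0,0,0],[0,0,0]]}'; python3 -c "
from h import *
d=shot('side')
a=cv2.resize(d['frame'][130:230,180:330],None,fx=5,fy=5,interpolation=cv2.INTER_CUBIC)
cv2.imwrite('pics/c6.png',a)
for la in(0,.05,.1,.2):
  C=np.array([.078-.137*np.cos(la),0,.0715+.137*np.sin(la)+.00125])
  P=lambda q:((np.array(proj(d,W(q)))-[180,130])*5).round().tolist()
  print(la,P(C+[0,.079,0]),P(C-[0,.079,0]))"
```

```text
time_s: 8.2
eef_pos: [0.5091, 0.0656, 0.0719]
eef_rot: [-0.074, 0.997, -0.0, 0.001]
force: [-9.1, -0.7, 29.2]
finger_gap: 0.0003
finger_force: 14.4
time_s: 9.0
eef_pos: [0.3858, 0.048, 0.1892]
eef_rot: [-0.073, 0.997, 0.0, -0.002]
force: [-0.6, -0.4, -0.2]
finger_gap: -0.0004
finger_force: 0.0
0 [153.0, 260.0] [370.0, 391.0]
0.05 [153.0, 246.0] [370.0, 375.0]
0.1 [154.0, 231.0] [372.0, 358.0]
0.2 [157.0, 200.0] [377.0, 324.0]
```

View pics/c6.png

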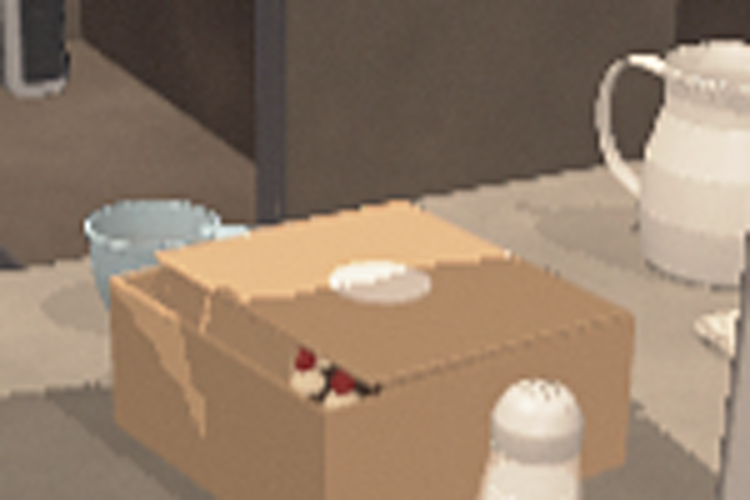

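The lid's front corners are at about (157,252) and (375,388), which means roughly 0.02 rad. It stayed down after release, so the flap has caught; otherwise it would have sprung to 0.3 rad. The arm is clear, so I'm handing the job in.

```bash
python3 -c "
from h import *
print(robot.sign_off())"
```

```text
the job is handed in; nothing more can be done
None
```

I folded the flap down, pushed the lid shut and handed the job in: the lid stayed down on release at about 0.02 rad, so the hem should be under the lip (inferred, not seen), and the judged result wasn't reported back.

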